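# Open the tight relish jar in its holder and keep the lid in hand

## Task

Stand the square terracotta jar with the yellow lid fully down in the square pocket of the blue holder, its lid still closed, so that the holder keeps it from turning. Then unscrew the tight lid counterclockwise just until its thread lets go, lift it straight up and finish while still holding it, level and still, about two to three centimetres above the mouth of the jar, clear of it, the jar staying fully seated in the holder. Do not push the other things on the counter about or knock them over.

Things in the scene. Friction and masses are not known exactly. Their poses are not given: they have to be found in the camera images.
- jar: Terracotta-coloured square jar, about 450 g (varies by a third). Origin: centre of its underside, z up, x and y square to its sides. Body 58 x 58 mm, 60 mm tall; above it a round neck 39 mm across, up to 80 mm. Closed lid: lower rim 72 mm, top 94 mm above the underside, 12 mm free between lid rim and square shoulder. The jar can be lifted and carried by its closed lid.
- jar_mouth (a point): Centre of the jar's mouth, 80 mm above its underside; axes as the jar's. A white sprung sealing insert keyed to the lid stands up to 9 mm above it; it turns stiffly with the lid and pushes it up with about 15 N. Neck ledges hold the lid's three lugs: turned counterclockwise far enough the lugs leave them, the push is then felt upward on the gripper, and a straight lift of 18 mm clears it.
- lid: Yellow twelve-sided screw lid, 50 g, 22 mm tall, 58 mm across flats, 60 mm over corners. Origin: centre of its lower rim, z up; flats face its x axis and every 30 degrees from it. Tight (up to 1 N m): grip with 50 N. Its x starts within 0.04 rad of the jar's; turned counterclockwise (from above) it is free about 0.83 rad past the jar's x and meets a stop at about 1.2 rad.
- holder_hole0 (a point): Blue holder, a block fixed to the counter, 110 x 110 mm and 42 mm tall. This point: centre of its square pocket at the block's top; z up, x and y square to the pocket's sides. Pocket 62.5 x 62.5 mm (about 2 mm of play each side of the jar), 34 mm deep with a 4 mm chamfer at the mouth; fully seated, the jar's underside is 34 mm below this point. It fits in any of four quarter turns.
- other_jar: Bystander: green square jar of the same size with a round black lid, 94 mm tall; origin at the centre of its underside. The two jars may have swapped places.
- mustard: Bystander: yellow squeeze bottle, 58 mm across, 185 mm tall, origin at the centre of its underside.
- ketchup: Bystander: red squeeze bottle, 58 mm across, 185 mm tall, origin at the centre of its underside.
- tub_cucumber: Bystander: clear open tub 150 x 110 x 60 mm with green slices, origin at the centre of its underside.
- spatula: Bystander: spatula lying on a blue cutting board, origin near its middle.
Not all that is in view belongs to the job. What is meant by the lid is not green, and is the smaller of those in its own colour.

How it is judged (in metres and radians):
On the way:
1. the jar stands fully down in the holder's pocket with its lid still closed (horizontal distance between jar and holder_hole0 below 0.006 m and z of jar in the frame of holder_hole0 below -0.031 m and angle between jar's own z axis and vertical below 0.06 rad and z of lid in the frame of jar between 0.068 and 0.076 m), for 0.2 s.
At the end, for the whole second after the job is handed in: Jar in the holder (within 6 mm of centre, 31 mm deep or more, upright within 0.06 rad); gripper holds the lid still, level within 0.17 rad, over the jar within 20 mm sideways, its lower rim 92 to 135 mm above the jar's underside, not touching the jar (horizontal distance between jar and holder_hole0 below 0.006 m and z of jar in the frame of holder_hole0 below -0.031 m and angle between jar's own z axis and vertical below 0.06 rad and z of lid in the frame of jar between 0.092 and 0.135 m and horizontal distance between lid and jar below 0.02 m and angle between lid's own z axis and vertical below 0.17 rad and contact force between lid and jar below 0.3 N and contact force between the fingers and lid above 2 N and linear speed of lid below 0.03 m/s and angular speed of lid below 0.3 rad/s); the arm keeps its last pose, push and grip.
It fails at once if one of the other things on the counter is pushed more than 40 mm (distance of any of other_jar, mustard, ketchup, tub_cucumber, spatula from where it was at the start of the episode above 0.04 m).
It fails at once if the other jar, a bottle or the tub is tipped over (angle between any of other_jar, mustard, ketchup, tub_cucumber's own z axis and vertical above 0.5 rad).
It also fails if it takes over 48 s, if anything falls off the work surface, if the arm or the gripper's body presses on something with over 40 N, if the wrist force passes 120 N, or if a joint passes its speed limit or range.

## Robot

A 6-joint arm with a two-finger parallel gripper is mounted at the origin on the work surface. World frame = base frame: x ahead of the robot, y to its left, z up, the work surface at z = 0. Lengths are in mm, angles in rad, forces in N, time in s.
With the tool pointing down it reaches from about 375 to 975 mm from the base axis. Payload 3.8 kg.
Tool frame: the origin (TCP) lies on the centre line of the jaws, within the pads' length; the fingertips stand 22 mm ahead of it and the grasp point (between the pads) lies 3 mm ahead of it; z points along the fingers, y is the line along which they close (so a half turn about z gives the same grasp; the last joint's range is limited). The gripper opens to 88 mm and grips with 3 to 60 N. Pads are 18 mm wide; open, the fingers measure 123 mm over their backs; the gripper's body (75 mm by 187 mm) begins 45 mm behind the grasp point.
Start: joints at [1.116, 0.264, 1.604, -0, 1.274, -0.037], TCP at [273.879, 616.935, 260.706] pointing down, gripper open.
Joint ranges: [-2.63, 2.63], [-0.94, 2.18], [0.31, 2.57], [-1.31, 4.45], [0, 2.66], [-2.55, 2.55]. Speed limits (rad/s): [2.57, 2.57, 3.14, 3.14, 3.14, 3.14].

## Interface

Orientations are given as a rotation vector (axis times angle).
In Python, from bench import read_state, capture, camera_params, job_done, spot_in, outline_of gives the robot as it stands.
- The arm moves only by the tool jog_arm, called after "Call:" by a JSON object that holds its "fn" and its "kwargs". Schema: {"type":"object","properties":{"steps":{"type":"array","items":{"type":"array","prefixItems":[{"type":"array","items":{"type":"number"},"minItems":3,"maxItems":3},{"type":"array","items":{"type":"number"},"minItems":3,"maxItems":3}],"minItems":2,"maxItems":2},"minItems":1,"maxItems":8},"jaw":{"type":"number"},"grip_force":{"type":"number"},"only":{"type":"string"},"quiet":{"type":"boolean"},"lines":{"type":"string"}},"required":["steps"],"additionalProperties":false}. steps is a list of rows, 1 to 8 of them, each written [[dx, dy, dz], [rx, ry, rz]]: dx, dy, dz in shares of the most that a row can go, 1 being 62.5 mm, then a rotation vector rx, ry, rz in shares of 4 rad (1.0 is 4 rad); each row shifts and turns the commanded pose from where the row before left it, along the tool's axes as they then stand; what a row does not reach is not made up. A row lasts 1/8 s, in which the tool goes at most 62.5 mm and 0.188 rad, less where a joint would pass 70% of its speed; a pose out of reach is approached as far as the arm can. jaw is the finger opening in mm, set as the call begins (left out keeps the last). The fingers move at their own pace and stop on an object; grip_force is the grip in N (left out, the last holds). Time passes only in rows, so rows that do not move let the fingers close. The tool returns the time, the measured TCP pose, the force, the opening and the grip force at its end. only (a regular expression) keeps the lines of the reply that match it, lines (a string "A,B") keeps lines A to B, and quiet returns only ok. Shift and turn numbers lie between -1 and 1, and a call with a number outside is refused. Input that does not fit is refused with a message, and nothing moves.
- read_state(): the state, without advancing time (a new reading comes with each control period).
- capture(name): name is "scene" or "top" or "wrist"; returns (picture, depth): 420x560x3 uint8, blue, green, red; 420x560 float32, mm along the optical axis (not along the pixel's ray), 0 where there is no reading.
- camera_params(name): a dict with "camera_matrix" (3x3 intrinsics, pixels), "R" (3x3) and "t" (3): a world point X has camera coordinates R X + t; the wrist camera has in their place "tool_from_camera" (4x4, takes a point from camera to tool coordinates, whose origin is the TCP and whose axes are the flange's). Camera axes: x right, y down, z forward; pixel columns grow to the right and rows downward; lengths in mm; the calibration is good to about 2 mm. The wrist camera is an equidistant fisheye: a pixel r from the principal point sees the ray r / f radians off the axis. A picture is of the moment at which its call begins: read the wrist's pose just before it. camera_params takes no time and is no camera call.
- job_done(): hands the job in; it is judged then, once.
Trained networks look in the newest picture that a camera, given by its name, has taken for a name from the list of things; names that differ only in an ending like _2 or _b are one class to them, and where a whole thing is asked for, a point or a joint stands for the part that bears it (a point fixed in the world has none). Each returns a list of dicts, best first, with "p" (0 to 1); they miss things now and then, are a little off and sometimes report something else, mostly with a low value. They report only what shows in the picture. A call takes as long as a camera call. They do not tell look-alikes from the thing itself.
- spot_in(query, camera): "at" ([x, y, z] in mm, in world coordinates, good to about 4 mm: the middle of the surface that is visible of it).
- outline_of(query, camera): "mask" (420x560 bool, what is visible of it).
The state is a dict: "t": time; "q": joint angles; "joint_velocities": joint speeds; "tau": joint torques, N m; "tool_pos": TCP position; "eef_rot": TCP orientation; "wrist_force": force on the tool from outside, world axes, zero at the start; "moment": the same for the moment, N m; "width": finger opening in mm; "gripper_force": force on a finger pad.
Only numpy, scipy, OpenCV 4.12 (cv2) and the standard library are available. Lean on these libraries where they do the work, as an engineer would, in place of code of your own. Each camera call takes 0.05 s, during which the arm holds its last target. There are 200 camera calls.

## Working session

There is one attempt and no reset: what is moved stays moved. The work goes in short steps, Python scripts to look and compute and a tool call to move; the robot and the scene stay as the last step left them, time stands still between calls to the robot, and variables do not carry over. Pictures are saved under pics/ and viewed, at most 10 in all, crops included, and the job is handed in when it is done.

```bash
mkdir -p pics; ls
```

Run:
```python
from bench import *
import cv2, numpy as np
s=read_state(); print({k:np.round(v,3).tolist() for k,v in s.items()})
for n in("scene","top"):
    im,d=capture(n); cv2.imwrite(f"pics/{n}0.png",im); np.save(f"pics/{n}0.npy",d)
    p=camera_params(n); print(n,np.round(p["camera_matrix"],1).tolist(),np.round(p["R"],3).tolist(),np.round(p["t"],1).tolist())
    for q in("jar","lid","holder_hole0","other_jar"):
        print(q,[(np.round(r["at"]).tolist(),round(r["p"],2)) for r in spot_in(q,n)])
```

```text
pics
{'t': 0.0, 'q': [1.116, 0.265, 1.605, 0.0, 1.274, -0.037], 'joint_velocities': [-0.0, 0.001, 0.001, -0.0, -0.002, -0.001], 'tau': [0.001, -50.21, -35.688, 0.073, 0.029, -0.0], 'tool_pos': [273.588, 616.361, 259.427], 'eef_rot': [-0.651, -3.073, 0.003], 'wrist_force': [-0.246, 0.358, 0.347], 'moment': [0.005, -0.0, 0.005], 'gripper_force': 0.0, 'width': 88.095}
scene [[381.3, 0.0, 276.8], [0.0, 381.3, 206.3], [0.0, 0.0, 1.0]] [[-0.702, 0.712, -0.004], [0.554, 0.543, -0.631], [-0.447, -0.445, -0.776]] [416.1, -260.0, 1320.3]
jar [([501.0, 316.0, 46.0], 0.61)]
lid [([581.0, 338.0, 24.0], 0.83), ([363.0, 297.0, 29.0], 0.77), ([482.0, 309.0, 95.0], 0.67)]
holder_hole0 [([566.0, -173.0, 37.0], 0.88)]
other_jar [([570.0, 172.0, 62.0], 0.65)]
top [[483.7, 0.0, 275.5], [0.0, 483.7, 207.8], [0.0, 0.0, 1.0]] [[-0.013, -1.0, -0.012], [-0.994, 0.014, -0.112], [0.113, 0.011, -0.994]] [-27.2, 578.9, 1194.6]
jar [([473.0, 286.0, 54.0], 0.6)]
lid [([352.0, 296.0, 30.0], 0.94), ([575.0, 333.0, 20.0], 0.82), ([476.0, 306.0, 92.0], 0.61)]
holder_hole0 [([563.0, -175.0, 42.0], 0.95)]
other_jar [([548.0, 151.0, 94.0], 0.85)]
```

View pics/scene0.png

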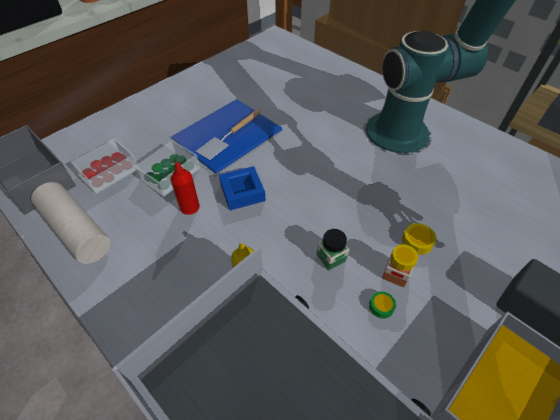

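View pics/top0.png

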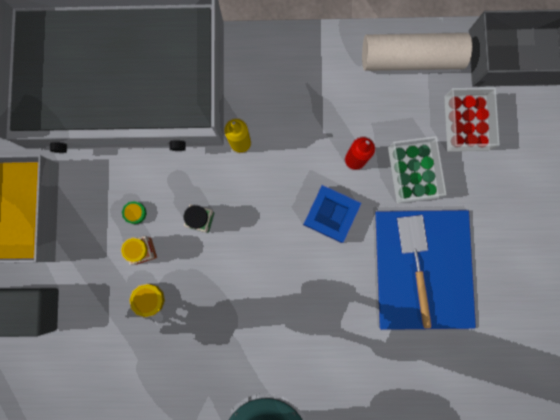

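Candidates for the lid: a small yellow lid on the terracotta jar at scene (404,258) / top (134,250); a larger loose yellow lid at scene (420,238) / top (147,300); a green-rimmed cap at scene (382,304) / top (134,212). By the description I choose the one on the terracotta jar (smaller yellow, not green). I'll check it in a crop.

Create h.py:
```python
from bench import *
import cv2, numpy as np
from scipy.spatial.transform import Rotation as Rn
def cloud(d,p):
    K=p["camera_matrix"]; v,u=np.indices(d.shape)
    c=np.stack([(u-K[0,2])/K[0,0]*d,(v-K[1,2])/K[1,1]*d,d],-1)
    return (c-np.array(p["t"]))@np.array(p["R"])
def wcloud(d,p,s):
    K=np.array(p["camera_matrix"]); v,u=np.indices(d.shape)
    x=(u-K[0,2])/K[0,0]; y=(v-K[1,2])/K[1,1]; th=np.hypot(x,y)+1e-9
    k=np.tan(np.minimum(th,1.4))/th
    c=np.stack([x*k*d,y*k*d,d],-1)
    T=np.array(p["tool_from_camera"]); c=c@T[:3,:3].T+T[:3,3]
    return c@Rn.from_rotvec(s["eef_rot"]).as_matrix().T+np.array(s["tool_pos"])
def state():
    s=read_state(); R=Rn.from_rotvec(s["eef_rot"]).as_matrix()
    print("t",s["t"],"pos",np.round(s["tool_pos"],1),"x",np.round(R[:,0],3),"y",np.round(R[:,1],3),"z",np.round(R[:,2],3),"q",np.round(s["q"],2)); return s,R
```

Run:
```python
from h import *
state()
d=np.load("pics/top0.npy"); P=cloud(d,camera_params("top"))
im=cv2.imread("pics/top0.png")
def rect(m,name):
    pts=P[m][:,:2].astype(np.float32); r=cv2.minAreaRect(pts); print(name,len(pts),np.round(r[0]),np.round(r[1]),round(r[2],1), P[m].mean(0).round(1))
X,Y,Z=P[...,0],P[...,1],P[...,2]
near=lambda x,y,r:np.hypot(X-x,Y-y)<r
rect(near(478,302,60)&(Z>86)&(d>0),"lid")
rect(near(478,302,75)&(Z>25)&(Z<70)&(d>0),"jarbody")
rect(near(563,-175,95)&(Z>36)&(Z<50)&(d>0),"holder")
rect(near(550,152,60)&(Z>86)&(d>0),"other")
for u,v in((238,135),(360,152),(147,300),(134,212)): print(u,v,P[v,u].round())
sc=cv2.imread("pics/scene0.png")
a=cv2.resize(sc[215:325,345:455],(500,500),interpolation=3)
b=cv2.resize(im[195:325,100:165],(250,500),interpolation=3)
cv2.imwrite("pics/crop1.png",np.hstack([a,b]))
```

```text
t 0.5 pos [273.9 616.9 260.7] x [-0.914  0.406 -0.   ] y [ 0.406  0.914 -0.   ] z [-0. -0. -1.] q [ 1.12  0.26  1.6  -0.    1.27 -0.04]
lid 486 [477. 307.] [58. 58.] 56.5 [476.7 307.1  93.4]
jarbody 201 [477. 306.] [59. 57.] 17.1 [475.  288.2  51.1]
holder 1282 [ 563. -177.] [110. 111.] 63.9 [ 562.5 -177.    41.7]
other 447 [554. 160.] [56. 56.] 88.7 [554.3 159.2  93.1]
238 135 [740.  50. 141.]
360 152 [ 693. -234.  148.]
147 300 [352. 289.  28.]
134 212 [574. 329.  21.]
```

View pics/crop1.png

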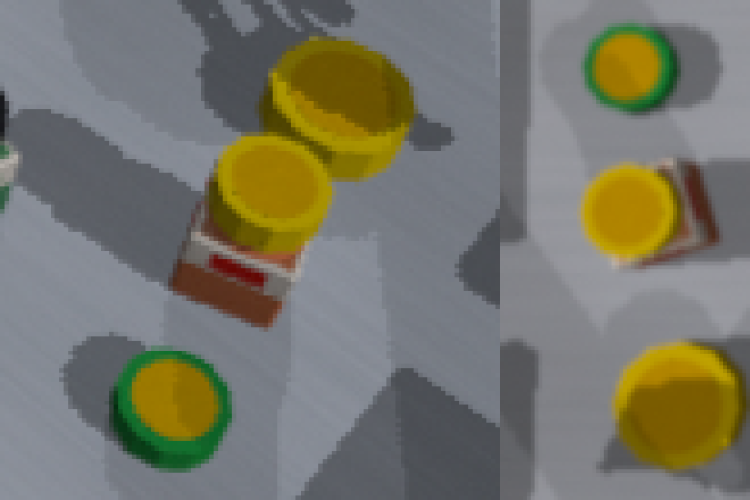

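The crop shows the chosen lid: a plain yellow disc on the terracotta jar (crop ~(272,185)). The bigger yellow lid lies loose behind it and the green-rimmed cap lies in front. Next I'll hover over the jar and turn the tool to yaw about −73°.

The rows are not in the units I measure in: shifts go in shares of 62.5 mm and turns go in shares of 4 rad. I convert before sending: -39 mm is -0.624, -25 mm is -0.4.

Call:
{"fn": "jog_arm", "kwargs": {"steps": [[[-0.624, -0.4, 0], [0, 0, 0]], [[-0.624, -0.4, 0], [0, 0, 0]], [[-0.624, -0.4, 0], [0, 0, 0]], [[-0.624, -0.4, 0], [0, 0, 0]], [[-0.624, -0.4, 0], [0, 0, 0]], [[-0.624, -0.4, 0], [0, 0, 0]], [[-0.624, -0.4, 0], [0, 0, 0]], [[-0.624, -0.4, 0], [0, 0, 0]]]}}

```text
t: 1.5
tool_pos: [478.6, 306.3, 261.0]
eef_rot: [0.651, 3.073, 0.001]
wrist_force: [0.5, -0.3, 0.2]
width: 88.4
gripper_force: 0.0
```

Call:
{"fn": "jog_arm", "kwargs": {"steps": [[[0, 0, 0], [0, 0, 0.0468]], [[0, 0, 0], [0, 0, 0.0468]], [[0, 0, 0], [0, 0, 0.0468]], [[0, 0, 0], [0, 0, 0.0468]], [[0, 0, 0], [0, 0, 0.0468]], [[0, 0, 0], [0, 0, 0.0468]], [[0, 0, 0], [0, 0, 0.0468]], [[0, 0, 0], [0, 0, 0.0468]]]}}

```text
t: 2.5
tool_pos: [477.9, 307.6, 260.9]
eef_rot: [2.573, 1.802, 0.0]
wrist_force: [0.6, -0.2, 0.2]
width: 88.3
gripper_force: 0.0
```

Call:
{"fn": "jog_arm", "kwargs": {"steps": [[[0, 0, 0], [0, 0, 0.0468]], [[0, 0, 0], [0, 0, 0.0468]], [[0, 0, 0], [0, 0, 0.0468]], [[0, 0, 0], [0, 0, 0.0468]], [[0, 0, 0], [0, 0, 0.0468]], [[0, 0, 0], [0, 0, 0]]]}}

```text
t: 3.25
tool_pos: [477.9, 307.5, 260.9]
eef_rot: [-3.107, -0.461, -0.0]
wrist_force: [0.6, 0.1, -0.8]
width: 88.0
gripper_force: 0.0
```

Run:
```python
from h import *
s,R=state(); p=camera_params("wrist"); print(np.round(p["tool_from_camera"],2).tolist(),p["camera_matrix"])
im,d=capture("wrist"); cv2.imwrite("pics/w1.png",im); np.save("pics/w1.npy",d)
P=wcloud(d,p,s); X,Y,Z=P[...,0],P[...,1],P[...,2]
def rect(m,name):
    r=cv2.minAreaRect(P[m][:,:2].astype(np.float32)); print(name,m.sum(),np.round(r[0],1),np.round(r[1],1),round(r[2],1),P[m].mean(0).round(1))
n=(np.hypot(X-477,Y-307)<48)&(d>0)
rect(n&(Z>86)&(Z<100),"lid"); rect(n&(Z>8)&(Z<66),"body")
m=n&(Z>54)&(Z<66); rect(m,"shoulder")
```

```text
t 3.25 pos [477.9 307.5 260.9] x [0.957 0.291 0.   ] y [ 0.291 -0.957 -0.   ] z [ 0.  0. -1.] q [0.53 0.06 1.84 0.   1.24 1.8 ]
[[0.0, -0.97, -0.26, 65.04], [1.0, 0.0, 0.0, -0.62], [-0.0, -0.26, 0.97, -123.16], [0.0, 0.0, 0.0, 1.0]] [[325.1922621    0.         279.01429965]
 [  0.         325.1922621  207.20596605]
 [  0.           0.           1.        ]]
lid 3107 [475.2 309.9] [57.4 57.8] 76.9 [476.  310.1  93.6]
body 661 [475.6 310.3] [58.6 57.2] 17.9 [498.7 317.2  50.3]
shoulder 454 [475.8 310.1] [58.4 57.3] 18.4 [496.8 316.2  58.4]
```

View pics/w1.png

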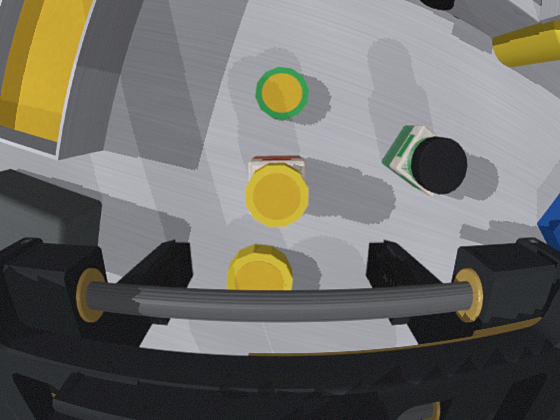

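The wrist view shows the chosen jar's lid at (277,195). Its body edge is level at row 158, so the jar is square to the jaws. The other jar's black lid is at (440,165). Now I descend and grip.

To row units: 40 mm is 0.64, -1.6 mm is -0.0256.

Call:
{"fn": "jog_arm", "kwargs": {"steps": [[[-0.0256, -0.032, 0.64], [0, 0, 0]], [[0, 0, 0.64], [0, 0, 0]], [[0, 0, 0.64], [0, 0, 0]], [[0, 0, 0.528], [0, 0, 0]], [[0, 0, 0.24], [0, 0, 0]], [[0, 0, 0.088], [0, 0, 0]], [[0, 0, 0], [0, 0, 0]]]}}

```text
t: 4.18
tool_pos: [476.4, 309.4, 88.0]
eef_rot: [-3.107, -0.459, -0.002]
wrist_force: [0.5, -0.1, 0.2]
width: 88.3
gripper_force: 0.0
```

Call:
{"fn": "jog_arm", "kwargs": {"steps": [[[0, 0, 0], [0, 0, 0]], [[0, 0, 0], [0, 0, 0]], [[0, 0, 0], [0, 0, 0]], [[0, 0, 0], [0, 0, 0]], [[0, 0, 0], [0, 0, 0]], [[0, 0, 0], [0, 0, 0]]], "jaw": 50, "grip_force": 50}}

```text
t: 4.92
tool_pos: [476.0, 309.4, 87.7]
eef_rot: [-3.107, -0.458, -0.001]
wrist_force: [-0.5, 2.3, 4.1]
width: 57.7
gripper_force: 50.0
```

To row units: -35 mm is -0.56, -30 mm is -0.48.

Call:
{"fn": "jog_arm", "kwargs": {"steps": [[[0, 0, -0.16], [0, 0, 0]], [[0, 0, -0.32], [0, 0, 0]], [[0, 0, -0.48], [0, 0, 0]], [[0, 0, -0.56], [0, 0, 0]], [[0, 0, -0.56], [0, 0, 0]], [[0, 0, -0.16], [0, 0, 0]], [[0, 0, 0], [0, 0, 0]]]}}

```text
t: 5.8
tool_pos: [475.5, 308.6, 226.6]
eef_rot: [3.108, 0.458, -0.001]
wrist_force: [0.5, 0.6, -6.2]
width: 57.5
gripper_force: 50.0
```

Run:
```python
from h import *
s,R=state(); p=camera_params("wrist"); im,d=capture("wrist"); np.save("pics/w2.npy",d); cv2.imwrite("pics/w2.png",im)
print(s["wrist_force"],s["width"])
P=wcloud(d,p,s); X,Y,Z=P[...,0],P[...,1],P[...,2]
x,y,z=s["tool_pos"]; print("bottom z",z-87.7)
n=(np.hypot(X-x,Y-y)<48)&(d>0); ub=z-87.7
for nm,m in(("lid",n&(Z>ub+86)&(Z<ub+100)),("body",n&(Z>ub+8)&(Z<ub+66)),("shoulder",n&(Z>ub+52)&(Z<ub+66))):
    if m.sum()<5: print(nm,m.sum()); continue
    r=cv2.minAreaRect(P[m][:,:2].astype(np.float32)); print(nm,m.sum(),np.round(r[0],1),np.round(r[1],1),round(r[2],1),P[m].mean(0).round(1))
# holder, top camera, edges
d=np.load("pics/top0.npy"); P=cloud(d,camera_params("top")); X,Y,Z=P[...,0],P[...,1],P[...,2]
m=(np.hypot(X-563,Y+177)<95)&(Z>36)&(Z<50); r=cv2.minAreaRect(P[m][:,:2].astype(np.float32)); print(r)
m=(np.hypot(X-563,Y+177)<42)&(Z<30)&(d>0); r=cv2.minAreaRect(P[m][:,:2].astype(np.float32)); print("pocket",m.sum(),r,P[m].mean(0))
```

```text
t 5.8 pos [475.5 308.6 226.6] x [ 0.957  0.289 -0.001] y [ 0.289 -0.957  0.   ] z [-0.001 -0.001 -1.   ] q [ 0.53  0.09  1.88 -0.    1.18  1.81]
[ 0.49484673  0.63120296 -6.19840388] 57.489254779276045
bottom z 138.87125447865122
lid 11289 [478.8 313.8] [72.6 65. ] 70.6 [482.5 311.4 232.1]
body 3716 [492.5 314.7] [21.9 77.4] 17.8 [499.5 316.8 187.1]
shoulder 2276 [492.4 314.7] [21.8 77.4] 17.8 [497.7 316.2 197.1]
((562.82421875, -176.98556518554688), (110.21690368652344, 110.63150787353516), 63.886810302734375)
pocket 583 ((564.7189331054688, -178.33151245117188), (61.97600555419922, 59.928585052490234), 63.64124298095703) [ 565.25140492 -179.3128461     8.45598467]
```

To row units: 58 mm is 0.928, 36 mm is 0.576.

Call:
{"fn": "jog_arm", "kwargs": {"steps": [[[-0.144, 0.4, 0], [0, 0, 0]], [[-0.32, 0.928, 0], [0, 0, 0]], [[-0.32, 0.928, 0], [0, 0, 0]], [[-0.32, 0.928, 0], [0, 0, 0]], [[-0.32, 0.928, 0], [0, 0, 0]], [[-0.32, 0.928, 0], [0, 0, 0]], [[-0.32, 0.928, 0], [0, 0, 0]], [[-0.24, 0.576, 0], [0, 0, 0]]]}}

```text
t: 6.85
tool_pos: [454.1, -126.4, 224.9]
eef_rot: [-3.107, -0.455, 0.006]
wrist_force: [0.3, 0.8, -5.9]
width: 57.3
gripper_force: 50.0
```

Call:
{"fn": "jog_arm", "kwargs": {"steps": [[[0, 0, 0], [0, 0, 0.038]], [[0, 0, 0], [0, 0, 0.038]], [[0, 0, 0], [0, 0, 0.038]], [[0, 0, 0], [0, 0, 0.038]], [[0, 0, 0], [0, 0, 0.038]], [[0, 0, 0], [0, 0, 0]], [[0, 0, 0], [0, 0, 0]]]}}

```text
t: 7.72
tool_pos: [455.2, -123.9, 225.9]
eef_rot: [-3.057, 0.723, 0.004]
wrist_force: [-0.7, -0.4, -5.9]
width: 57.5
gripper_force: 50.0
```

Add to h.py:
```python
def holder_look(s,R,name,hx,hy,lift):
    """jar front face and holder pocket, all in tool axes"""
    p=camera_params("wrist"); im,d=capture("wrist"); cv2.imwrite(f"pics/{name}.png",im); np.save(f"pics/{name}.npy",d)
    P=wcloud(d,p,s); T=(P-np.array(s["tool_pos"]))@R
    X,Y,Z=P[...,0],P[...,1],P[...,2]; ok=d>0
    m=ok&(np.abs(T[...,1])<27)&(T[...,2]>32)&(T[...,2]<80)&(T[...,0]>20)&(T[...,0]<36)
    f=T[m]
    if len(f)>20:
        k=np.polyfit(f[:,1],f[:,0],1); print("jar face x",np.median(f[:,0]).round(2),"slope deg",np.degrees(np.arctan(k[0])).round(2),len(f))
        print("jar face profile z:",[(z,np.median(f[np.abs(f[:,2]-z)<4][:,0]).round(1)) for z in(38,50,62,74) if (np.abs(f[:,2]-z)<4).sum()>3])
        # body sides at front face
        m2=ok&(T[...,2]>32)&(T[...,2]<80)&(T[...,0]>24)&(T[...,0]<36)&(np.abs(T[...,1])<40)
        print("jar y range",np.percentile(T[m2][:,1],[1,99]).round(1))
    top=ok&(np.hypot(X-hx,Y-hy)<95)&(Z>34)&(Z<50)
    pk=ok&(np.hypot(X-hx,Y-hy)<42)&(Z<28)
    for nm,m in(("block",top),("pocket",pk)):
        if m.sum()<20: print(nm,m.sum()); continue
        r=cv2.minAreaRect(T[m][:,:2].astype(np.float32)); w=cv2.minAreaRect(P[m][:,:2].astype(np.float32))
        print(nm,m.sum(),"tool c",np.round(r[0],1),"size",np.round(r[1],1),"ang",round(r[2],2),"world c",np.round(w[0],1),round(w[2],1),"z",np.median(Z[m]).round(1))
```

Run:
```python
from h import *
s,R=state(); print(s["wrist_force"]); holder_look(s,R,"w3",563,-177,0)
```

```text
t 7.725 pos [ 455.2 -123.9  225.9] x [ 0.894 -0.448 -0.002] y [-0.448 -0.894  0.   ] z [-0.002  0.001 -1.   ] q [-0.32 -0.1   2.06 -0.    1.18  1.72]
[-0.67843791 -0.44966763 -5.92618631]
jar face x 28.17 slope deg 0.81 1618
jar face profile z: [(38, np.float64(28.3)), (50, np.float64(28.2)), (62, np.float64(28.0)), (74, np.float64(28.0))]
jar y range [-27.8  26.7]
block 8928 tool c [118.5  -1.8] size [110.8 110.9] ang 89.42 world c [ 561.5 -175.3] 64.0 z 41.1
pocket 3804 tool c [118.1   2.1] size [71.5 64.9] ang 89.09 world c [ 559.4 -178.6] 64.5 z 7.4
```

View pics/w3.png

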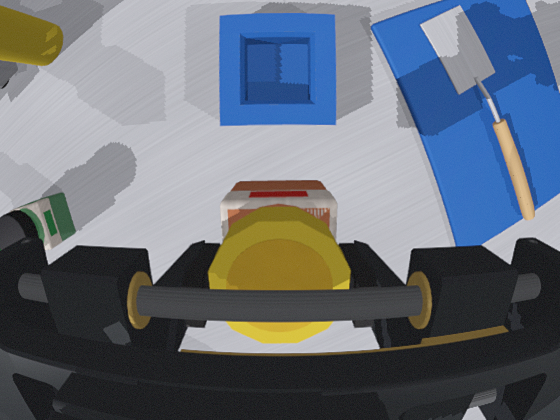

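The wrist view shows the jar hanging upright, with its front face at rows 181–240. It is square to the holder, whose pocket centre is at (277,70). I move 119.4 mm forward and −1.3 mm sideways, then descend gently.

To row units: 35 mm is 0.56, 9.4 mm is 0.1504.

Call:
{"fn": "jog_arm", "kwargs": {"steps": [[[0.32, -0.0208, 0], [0, 0, 0]], [[0.56, 0, 0], [0, 0, 0]], [[0.56, 0, 0], [0, 0, 0]], [[0.32, 0, 0], [0, 0, 0]], [[0.1504, 0, 0], [0, 0, 0]], [[0, 0, 0], [0, 0, 0]], [[0, 0, 0], [0, 0, 0]]]}}

```text
t: 8.65
tool_pos: [562.3, -176.3, 226.9]
eef_rot: [-3.056, 0.726, 0.002]
wrist_force: [0.0, -0.1, -6.5]
width: 57.3
gripper_force: 50.0
```

Call:
{"fn": "jog_arm", "kwargs": {"steps": [[[0, 0, 0.32], [0, 0, 0]], [[0, 0, 0.48], [0, 0, 0]], [[0, 0, 0.32], [0, 0, 0]], [[0, 0, 0.192], [0, 0, 0]], [[0, 0, 0.08], [0, 0, 0]], [[0, 0, 0], [0, 0, 0]], [[0, 0, 0], [0, 0, 0]]]}}

```text
t: 9.52
tool_pos: [564.0, -177.1, 141.3]
eef_rot: [3.056, -0.727, 0.003]
wrist_force: [-0.7, 0.2, -5.5]
width: 57.3
gripper_force: 50.0
```

Run:
```python
from h import *
s,R=state(); print(s["wrist_force"]); holder_look(s,R,"w4",562,-176,0)
```

```text
t 9.525 pos [ 564.  -177.1  141.3] x [ 0.893 -0.45   0.002] y [-0.45  -0.893 -0.   ] z [ 0.002 -0.001 -1.   ] q [-0.35  0.21  1.9  -0.    1.03  1.69]
[-0.70076681  0.18439642 -5.52897464]
jar face x 28.17 slope deg 0.81 1613
jar face profile z: [(38, np.float64(28.4)), (50, np.float64(28.3)), (62, np.float64(28.0)), (74, np.float64(28.0))]
jar y range [-27.8  26.6]
block 8063 tool c [14.8 -0.7] size [110.5  74.6] ang 89.76 world c [ 577.7 -183.2] 63.5 z 41.1
pocket 381 tool c [23.2 -0.7] size [ 8.5 62.5] ang 0.09 world c [ 585.3 -187. ] 63.1 z 7.3
```

View pics/w4.png

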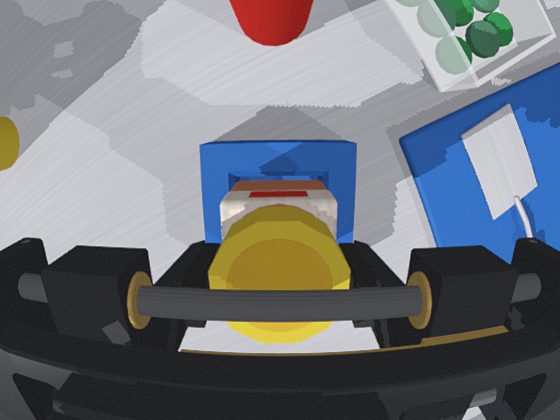

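The view shows the jar just above the pocket: front face edge at row 181, block front edge at row 142. The measurements put the jar about 2 mm too far along tool x and centred in y. I correct that and lower it slowly.

To row units: 6 mm is 0.096, 4 mm is 0.064, 0.008 rad / 4 = 0.002.

Call:
{"fn": "jog_arm", "kwargs": {"steps": [[[-0.0304, 0, 0], [0, 0, 0.002]], [[0, 0, 0.096], [0, 0, 0]], [[0, 0, 0.096], [0, 0, 0]], [[0, 0, 0.064], [0, 0, 0]], [[0, 0, 0.064], [0, 0, 0]], [[0, 0, 0.048], [0, 0, 0]], [[0, 0, 0], [0, 0, 0]]]}}

```text
t: 10.45
tool_pos: [561.2, -175.9, 116.8]
eef_rot: [-3.053, 0.739, 0.001]
wrist_force: [-0.2, -0.6, -5.8]
width: 57.3
gripper_force: 50.0
```

Call:
{"fn": "jog_arm", "kwargs": {"steps": [[[0, 0, 0.08], [0, 0, 0]], [[0, 0, 0.08], [0, 0, 0]], [[0, 0, 0.08], [0, 0, 0]], [[0, 0, 0.048], [0, 0, 0]], [[0, 0, 0.032], [0, 0, 0]], [[0, 0, 0], [0, 0, 0]]]}}

```text
t: 11.2
tool_pos: [561.4, -175.9, 97.0]
eef_rot: [-3.053, 0.739, 0.001]
wrist_force: [-0.3, 0.0, -6.3]
width: 57.6
gripper_force: 50.0
```

```bash
python3 -c "
from h import *
state()"
```

```text
t 11.2 pos [ 561.4 -175.9   97. ] x [ 0.889 -0.458 -0.   ] y [-0.458 -0.889  0.   ] z [-0.  0. -1.] q [-0.35  0.26  1.94 -0.    0.95  1.7 ]
```

To row units: 0.7 mm is 0.0112.

Call:
{"fn": "jog_arm", "kwargs": {"steps": [[[0, 0, 0.0112], [0, 0, 0]], [[0, 0, 0.0112], [0, 0, 0]], [[0, 0, 0], [0, 0, 0]]]}}

```text
t: 11.58
tool_pos: [561.5, -175.9, 95.9]
eef_rot: [3.053, -0.739, 0.0]
wrist_force: [-0.2, -0.3, -6.6]
width: 57.2
gripper_force: 50.0
```

Call:
{"fn": "jog_arm", "kwargs": {"steps": [[[0, 0, 0.0096], [0, 0, 0]], [[0, 0, 0], [0, 0, 0]]]}}

```text
t: 11.82
tool_pos: [561.7, -175.9, 95.8]
eef_rot: [-3.053, 0.739, -0.001]
wrist_force: [-0.8, 0.2, -1.0]
width: 57.2
gripper_force: 50.0
```

```bash
python3 -c "
from h import *
s,R=state(); print(s['wrist_force'],s['moment']); holder_look(s,R,'w5',562,-176,0)"
```

```text
t 11.825 pos [ 561.7 -175.9   95.8] x [ 0.889 -0.458  0.   ] y [-0.458 -0.889 -0.   ] z [ 0. -0. -1.] q [-0.35  0.26  1.94  0.    0.94  1.7 ]
[-0.84118393  0.1820286  -0.98144641] [ 0.2025511   0.397466   -0.03028581]
jar face x 28.37 slope deg 0.37 2201
jar face profile z: [(38, np.float64(28.3)), (50, np.float64(28.2)), (62, np.float64(28.0)), (74, np.float64(27.9))]
jar y range [-39.   39.2]
block 12895 tool c [24.  -0.9] size [111.2  61.5] ang 89.17 world c [ 583.5 -186.1] 63.6 z 41.1
pocket 211 tool c [25.9 -1. ] size [62.9  7.4] ang 88.37 world c [ 585.1 -186.9] 64.4 z 24.7
```

To row units: 0.6 mm is 0.0096.

Call:
{"fn": "jog_arm", "kwargs": {"steps": [[[0, 0, 0.0096], [0, 0, 0]], [[0, 0, 0], [0, 0, 0]], [[0, 0, 0], [0, 0, 0]]], "grip_force": 55}}

```text
t: 12.25
tool_pos: [561.8, -176.0, 95.8]
eef_rot: [3.053, -0.739, 0.001]
wrist_force: [-4.2, 1.8, 5.5]
width: 57.1
gripper_force: 55.0
```

Call:
{"fn": "jog_arm", "kwargs": {"steps": [[[0, 0, 0], [0, 0, -0.025]], [[0, 0, 0], [0, 0, -0.025]], [[0, 0, 0], [0, 0, 0]]]}}

```text
t: 12.62
tool_pos: [562.4, -176.0, 95.7]
eef_rot: [3.112, -0.433, 0.003]
wrist_force: [-2.5, 3.6, 5.5]
width: 57.1
gripper_force: 55.0
```

To row units: -0.1 rad / 4 = -0.025.

Call:
{"fn": "jog_arm", "kwargs": {"steps": [[[0, 0, 0], [0, 0, -0.025]], [[0, 0, 0], [0, 0, -0.025]], [[0, 0, 0], [0, 0, -0.025]], [[0, 0, 0], [0, 0, -0.025]], [[0, 0, 0], [0, 0, 0]]]}}

```text
t: 13.25
tool_pos: [562.4, -175.7, 95.7]
eef_rot: [-3.135, -0.192, -0.003]
wrist_force: [-2.6, 3.6, 4.9]
width: 57.5
gripper_force: 55.0
```

Call:
{"fn": "jog_arm", "kwargs": {"steps": [[[0, 0, 0], [0, 0, -0.02]], [[0, 0, 0], [0, 0, -0.0125]], [[0, 0, 0], [0, 0, 0]]]}}

```text
t: 13.62
tool_pos: [562.4, -175.7, 95.7]
eef_rot: [-3.117, -0.394, -0.003]
wrist_force: [-1.6, 3.9, 5.9]
width: 57.3
gripper_force: 55.0
```

```bash
python3 -c "
from h import *
s,R=state(); print(s['wrist_force'],s['moment'], np.arctan2(R[1,0],R[0,0]))"
```

```text
t 13.625 pos [ 562.4 -175.7   95.7] x [0.968 0.249 0.002] y [ 0.249 -0.969  0.   ] z [ 0.002  0.    -1.   ] q [-0.35  0.26  1.94  0.    0.94  0.97]
[-1.63867674  3.91174513  5.9131496 ] [ 0.52140065  0.41376604 -0.37654967] 0.25165444402850806
```

To row units: -0.05 rad / 4 = -0.0125.

Call:
{"fn": "jog_arm", "kwargs": {"steps": [[[0, 0, 0], [0, 0, -0.0125]], [[0, 0, 0], [0, 0, -0.0075]], [[0, 0, 0], [0, 0, 0]]]}}

```text
t: 14.0
tool_pos: [562.4, -175.7, 95.8]
eef_rot: [-3.098, -0.518, -0.004]
wrist_force: [-1.9, 3.8, 6.1]
width: 57.2
gripper_force: 55.0
```

Call:
{"fn": "jog_arm", "kwargs": {"steps": [[[0, 0, 0], [0, 0, -0.01]], [[0, 0, 0], [0, 0, 0]]]}}

```text
t: 14.25
tool_pos: [562.4, -175.7, 95.9]
eef_rot: [-3.087, -0.58, -0.003]
wrist_force: [-2.3, 3.1, 6.4]
width: 56.8
gripper_force: 55.0
```

Call:
{"fn": "jog_arm", "kwargs": {"steps": [[[0, 0, 0], [0, 0, -0.01]], [[0, 0, 0], [0, 0, 0]]]}}

```text
t: 14.5
tool_pos: [562.4, -175.6, 96.0]
eef_rot: [-3.075, -0.642, -0.003]
wrist_force: [-2.6, 4.1, 7.5]
width: 57.5
gripper_force: 55.0
```

```bash
python3 -c "
from h import *
s,R=state(); print(s['wrist_force'],s['moment'], np.arctan2(R[1,0],R[0,0])); holder_look(s,R,'w6',562,-176,0)"
```

```text
t 14.5 pos [ 562.4 -175.6   96. ] x [0.917 0.4   0.002] y [ 0.4   -0.917  0.   ] z [ 0.002  0.001 -1.   ] q [-0.35  0.26  1.94  0.    0.94  0.81]
[-2.59374258  4.09604829  7.46454657] [ 0.52294141  0.5522268  -0.46354178] 0.41152243907764646
jar face x 29.86 slope deg -0.36 1775
jar face profile z: [(38, np.float64(27.4)), (50, np.float64(31.0)), (62, np.float64(28.3)), (74, np.float64(25.2))]
jar y range [-39.4  39.2]
block 13572 tool c [-1.2 -0.9] size [110.9 110.7] ang 49.85 world c [ 561.1 -175.2] 63.7 z 41.1
pocket 476 tool c [17.6  0.9] size [42.6 83.8] ang 2.41 world c [ 579.1 -169.4] 21.1 z 16.2
```

To row units: -0.04 rad / 4 = -0.01.

Call:
{"fn": "jog_arm", "kwargs": {"steps": [[[0, 0, 0], [0, 0, -0.01]], [[0, 0, 0], [0, 0, 0]]]}}

```text
t: 14.8
tool_pos: [562.4, -175.6, 96.4]
eef_rot: [-3.062, -0.703, -0.003]
wrist_force: [-3.9, 5.0, 9.9]
width: 57.0
gripper_force: 55.0
```

Call:
{"fn": "jog_arm", "kwargs": {"steps": [[[0, 0, 0], [0, 0, -0.01]], [[0, 0, 0], [0, 0, 0]]]}}

```text
t: 15.05
tool_pos: [562.5, -175.6, 96.6]
eef_rot: [-3.047, -0.764, -0.003]
wrist_force: [-3.6, 4.7, 11.2]
width: 57.4
gripper_force: 55.0
```

Call:
{"fn": "jog_arm", "kwargs": {"steps": [[[0, 0, 0], [0, 0, -0.0075]], [[0, 0, 0], [0, 0, 0]]]}}

```text
t: 15.3
tool_pos: [562.5, -175.6, 96.6]
eef_rot: [-3.035, -0.81, -0.004]
wrist_force: [-3.2, 3.9, 11.2]
width: 56.9
gripper_force: 55.0
```

```bash
python3 -c "
from h import *
s,R=state(); print(s['wrist_force'],s['moment'], np.arctan2(R[1,0],R[0,0]))"
```

```text
t 15.3 pos [ 562.5 -175.6   96.6] x [0.867 0.498 0.002] y [ 0.498 -0.867  0.001] z [ 0.002  0.001 -1.   ] q [-0.35  0.26  1.94  0.    0.94  0.7 ]
[-3.19868426  3.90845632 11.22361723] [ 0.59219558  0.73133219 -0.4782774 ] 0.521378611945535
```

The upward push rose from 6 N to about 11 N and then levelled off, so the lugs appear to be free. I lift gently as a test.

To row units: -1 mm is -0.016.

Call:
{"fn": "jog_arm", "kwargs": {"steps": [[[0, 0, -0.016], [0, 0, 0]], [[0, 0, 0], [0, 0, 0]]]}}

```text
t: 15.55
tool_pos: [562.4, -175.6, 97.4]
eef_rot: [3.035, 0.81, 0.004]
wrist_force: [-3.4, 3.6, 9.2]
width: 57.8
gripper_force: 55.0
```

Call:
{"fn": "jog_arm", "kwargs": {"steps": [[[0, 0, -0.032], [0, 0, 0]], [[0, 0, 0], [0, 0, 0]]]}}

```text
t: 15.8
tool_pos: [562.3, -175.6, 98.1]
eef_rot: [3.035, 0.812, 0.003]
wrist_force: [-0.1, 2.7, 3.7]
width: 57.5
gripper_force: 55.0
```

Call:
{"fn": "jog_arm", "kwargs": {"steps": [[[0, 0, -0.048], [0, 0, 0]], [[0, 0, 0], [0, 0, 0]]]}}

```text
t: 16.05
tool_pos: [561.0, -175.7, 99.1]
eef_rot: [-3.034, -0.814, 0.001]
wrist_force: [4.2, 2.0, -10.2]
width: 57.1
gripper_force: 55.0
```

Not free: the force turned to −10 N and the lid held. I put it back down and look.

To row units: 3 mm is 0.048, 2 mm is 0.032.

Call:
{"fn": "jog_arm", "kwargs": {"steps": [[[0, 0, 0.048], [0, 0, 0]], [[0, 0, 0.032], [0, 0, 0]], [[0, 0, 0.016], [0, 0, 0]], [[0, 0, 0], [0, 0, 0]]]}}

```text
t: 16.55
tool_pos: [562.2, -176.0, 97.2]
eef_rot: [3.034, 0.814, 0.002]
wrist_force: [-3.9, 3.9, 10.3]
width: 57.4
gripper_force: 55.0
```

Run:
```python
from h import *
s,R=state(); print(s['wrist_force'],s['moment'])
im,d=capture("wrist"); np.save("pics/w7.npy",d)
t,dt=capture("top"); np.save("pics/t7.npy",dt)
a=cv2.resize(im[120:320,160:400],(480,400),interpolation=2); b=cv2.resize(t[160:280,270:390],(320,320),interpolation=2)
o=np.zeros((400,800,3),np.uint8); o[:,:480]=a; o[:320,480:]=b; cv2.imwrite("pics/c7.png",o)
P=wcloud(d,camera_params("wrist"),s); X,Y,Z=P[...,0],P[...,1],P[...,2]
# visible jar shoulder/body above holder
m=(d>0)&(np.hypot(X-562,Y+176)<45)&(Z>45)&(Z<66)
r=cv2.minAreaRect(P[m][:,:2].astype(np.float32)); print(m.sum(),r)
```

```text
t 16.55 pos [ 562.2 -176.    97.2] x [0.866 0.501 0.001] y [ 0.501 -0.866  0.001] z [ 0.001 -0.    -1.   ] q [-0.35  0.26  1.94  0.    0.95  0.7 ]
[-3.9133622   3.93667904 10.34131526] [ 0.67486086  0.65985411 -0.50222719]
1107 ((580.3056640625, -165.55740356445312), (37.13937759399414, 76.27935028076172), 25.298778533935547)
```

View pics/c7.png

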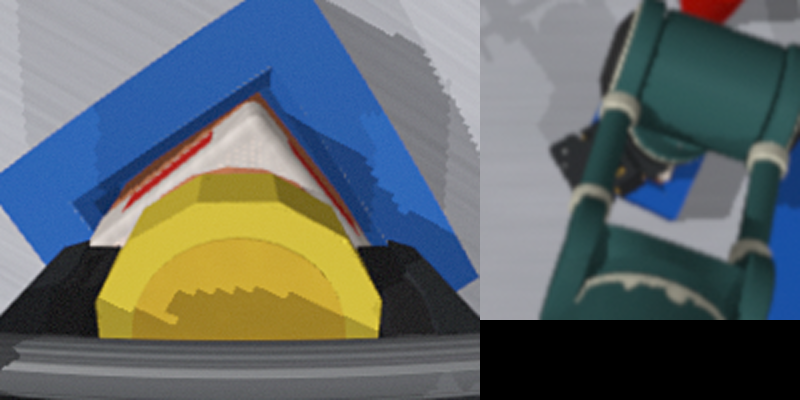

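The crop shows the lid still square to the jaws (front flat at (232,188)). The jar's corner at (255,95) looks turned a few degrees within the pocket. I measure its yaw.

Add to h.py:
```python
def jar_yaw(s,d):
    """tilt-free jar pose in the pocket from its two visible faces (z 46..66)"""
    from scipy.optimize import minimize
    P=wcloud(d,camera_params("wrist"),s); X,Y,Z=P[...,0],P[...,1],P[...,2]
    T=(P-np.array(s["tool_pos"]))@Rn.from_rotvec(s["eef_rot"]).as_matrix()
    m=(d>0)&(np.hypot(X-562,Y+176)<44)&(Z>46)&(Z<65)&(T[...,0]>18)&(np.abs(T[...,1])<30); q=P[m][:,:2]
    def f(v):
        c,si=np.cos(v[2]),np.sin(v[2]); a=(q-v[:2])@np.array([[c,-si],[si,c]])
        return np.minimum(np.abs(np.abs(a).max(1)-29),3).sum()
    b=min((minimize(f,[562,-176,y],method="Nelder-Mead",options=dict(xatol=1e-4,fatol=1e-3,maxiter=2000)) for y in(-.55,-.46,-.37)),key=lambda r:r.fun)
    m2=(d>0)&(np.hypot(X-562,Y+176)<44)&(Z>66)&(Z<72)
    print("jar xy yaw",b.x.round(3),"res",round(b.fun/len(q),2),len(q),"shoulder z",np.median(Z[m2]).round(1) if m2.sum() else None,m2.sum())
```

Run:
```python
from h import *
s,R=state(); d=np.load("pics/w7.npy"); jar_yaw(s,d)
P=wcloud(d,camera_params("wrist"),s); T=(P-np.array(s["tool_pos"]))@R
m=(d>0)&(T[...,0]>15)&(np.abs(T[...,1])<7)&(T[...,0]<34)&(T[...,2]>-6)&(T[...,2]<14)
k=np.polyfit(T[m][:,1],T[m][:,0],1); print("lid flat slope",k,m.sum(), "lid top z tool",np.median(T[(d>0)&(np.hypot(T[...,0]-12,T[...,1])<8)][:,2]))
```

```text
t 16.65 pos [ 562.2 -176.    97.3] x [0.866 0.501 0.001] y [ 0.501 -0.866  0.001] z [ 0.001 -0.    -1.   ] q [-0.35  0.26  1.94  0.    0.95  0.7 ]
jar xy yaw [ 5.61269e+02 -1.75202e+02 -3.78000e-01] res 0.17 550 shoulder z 67.2 1371
lid flat slope [ 0.03928454 24.85350012] 1212 lid top z tool -6.216749601125688
```

To row units: -0.05 rad / 4 = -0.0125.

Call:
{"fn": "jog_arm", "kwargs": {"steps": [[[0, 0, 0], [0, 0, -0.0125]], [[0, 0, 0], [0, 0, 0]]]}}

```text
t: 16.9
tool_pos: [562.2, -176.0, 97.3]
eef_rot: [3.012, 0.89, 0.002]
wrist_force: [-2.6, 5.0, 10.0]
width: 57.2
gripper_force: 55.0
```

Call:
{"fn": "jog_arm", "kwargs": {"steps": [[[0, 0, 0], [0, 0, -0.0125]], [[0, 0, 0], [0, 0, 0]]]}}

```text
t: 17.15
tool_pos: [562.2, -175.9, 97.3]
eef_rot: [2.989, 0.965, 0.002]
wrist_force: [-3.2, 5.1, 9.3]
width: 57.0
gripper_force: 55.0
```

Call:
{"fn": "jog_arm", "kwargs": {"steps": [[[0, 0, 0], [0, 0, -0.01]], [[0, 0, 0], [0, 0, 0]], [[0, 0, 0], [0, 0, 0]]]}}

```text
t: 17.52
tool_pos: [562.2, -175.9, 97.3]
eef_rot: [2.969, 1.024, 0.002]
wrist_force: [-2.6, 4.5, 9.1]
width: 56.9
gripper_force: 55.0
```

Run:
```python
from h import *
s,R=state(); print(s['wrist_force'],s['moment'],np.arctan2(R[1,0],R[0,0])); im,d=capture("wrist"); np.save("pics/w8.npy",d); cv2.imwrite("pics/w8.png",im); jar_yaw(s,d)
```

```text
t 17.525 pos [ 562.2 -175.9   97.3] x [0.787 0.617 0.001] y [ 0.617 -0.787  0.001] z [ 0.001 -0.    -1.   ] q [-0.35  0.26  1.94  0.    0.95  0.56]
[-2.5640713   4.4745276   9.13675975] [ 0.66938787  0.58384986 -0.54599745] 0.6643816540198084
jar xy yaw [ 5.61337e+02 -1.75226e+02 -3.73000e-01] res 0.18 611 shoulder z 67.3 1496
```

Add to h.py:
```python
def lid_yaw(s,d):
    from scipy.optimize import minimize
    P=wcloud(d,camera_params("wrist"),s); R=Rn.from_rotvec(s["eef_rot"]).as_matrix(); T=(P-np.array(s["tool_pos"]))@R
    m=(d>0)&(T[...,2]>-3)&(T[...,2]<13)&(T[...,0]>12)&(T[...,0]<33)&(np.abs(T[...,1])<24); q=T[m][:,:2]
    n=np.arange(12)*np.pi/6
    f=lambda v:np.minimum(np.abs(((q-[v[0],v[1]])@np.stack([np.cos(n+v[2]),np.sin(n+v[2])])).max(1)-29),2).sum()
    b=min((minimize(f,[0,0,y],method="Nelder-Mead",options=dict(xatol=1e-4,fatol=1e-3,maxiter=2000)) for y in(-.2,-.1,0,.1,.2)),key=lambda r:r.fun)
    print("lid in tool x y yaw",b.x.round(3),"res",round(b.fun/len(q),3),len(q),"lid top tool z",np.median(T[(d>0)&(np.hypot(T[...,0]-12,T[...,1])<8)][:,2]).round(1))
```

Run:
```python
from h import *
s,R=state()
for n in "w3","w4","w7","w8": print(n); lid_yaw(s if n=="w8" else s,np.load(f"pics/{n}.npy"))
```

```text
t 17.575 pos [ 562.2 -176.    97.3] x [0.787 0.617 0.001] y [ 0.617 -0.787  0.001] z [ 0.001 -0.    -1.   ] q [-0.35  0.26  1.94  0.    0.95  0.56]
w3
lid in tool x y yaw [-0.49  -0.756 -0.01 ] res 0.133 1010 lid top tool z -6.1
w4
lid in tool x y yaw [-0.494 -0.732 -0.008] res 0.132 1020 lid top tool z -6.2
w7
lid in tool x y yaw [-0.492 -0.773 -0.008] res 0.132 1005 lid top tool z -6.2
w8
lid in tool x y yaw [-0.479 -0.784 -0.01 ] res 0.135 996 lid top tool z -6.2
```

Call:
{"fn": "jog_arm", "kwargs": {"steps": [[[0, 0, -0.024], [0, 0, 0]], [[0, 0, 0], [0, 0, 0]], [[0, 0, 0], [0, 0, 0]]]}}

```text
t: 17.95
tool_pos: [562.1, -175.9, 98.1]
eef_rot: [2.969, 1.024, 0.002]
wrist_force: [-1.4, 4.8, 6.5]
width: 57.3
gripper_force: 55.0
```

Call:
{"fn": "jog_arm", "kwargs": {"steps": [[[0, 0, -0.016], [0, 0, 0]], [[0, 0, 0], [0, 0, 0]], [[0, 0, 0], [0, 0, 0]]]}}

```text
t: 18.32
tool_pos: [562.1, -176.0, 98.3]
eef_rot: [2.969, 1.025, 0.002]
wrist_force: [-0.5, 4.4, 5.6]
width: 57.6
gripper_force: 55.0
```

To row units: -1.5 mm is -0.024.

Call:
{"fn": "jog_arm", "kwargs": {"steps": [[[0, 0, -0.024], [0, 0, 0]], [[0, 0, 0], [0, 0, 0]], [[0, 0, 0], [0, 0, 0]]]}}

```text
t: 18.7
tool_pos: [561.9, -176.0, 98.5]
eef_rot: [2.969, 1.025, 0.001]
wrist_force: [3.2, 3.2, -1.9]
width: 57.5
gripper_force: 55.0
```

Call:
{"fn": "jog_arm", "kwargs": {"steps": [[[0, 0, -0.024], [0, 0, 0]], [[0, 0, 0], [0, 0, 0]], [[0, 0, 0], [0, 0, 0]]]}}

```text
t: 19.08
tool_pos: [561.2, -175.9, 98.9]
eef_rot: [-2.969, -1.025, 0.001]
wrist_force: [4.3, 1.2, -5.9]
width: 57.4
gripper_force: 55.0
```

Run:
```python
from h import *
s,R=state(); print(s['wrist_force']); im,d=capture("wrist"); np.save("pics/w9.npy",d); cv2.imwrite("pics/w9.png",im); jar_yaw(s,d); lid_yaw(s,d)
```

```text
t 19.075 pos [ 561.2 -175.9   98.9] x [ 0.787  0.617 -0.   ] y [ 0.617 -0.787 -0.001] z [-0.001  0.    -1.   ] q [-0.35  0.25  1.94 -0.    0.95  0.56]
[ 4.34992539  1.23588296 -5.92026804]
jar xy yaw [ 5.60868e+02 -1.75144e+02 -3.77000e-01] res 0.16 598 shoulder z 67.7 1738
lid in tool x y yaw [-0.452 -0.784 -0.007] res 0.133 999 lid top tool z -6.2
```

The lid is firmly in the grip and has turned about 1.05 rad against the jar, so the lugs should be past the ledges. A twist of −0.55 N·m remains, which could bind the keyed insert and the jar in the pocket. I relieve the twist before lifting.

The rows are not in the units I measure in: shifts go in shares of 62.5 mm and turns go in shares of 4 rad. I convert before sending: 1.5 mm is 0.024, 0.03 rad / 4 = 0.0075.

Call:
{"fn": "jog_arm", "kwargs": {"steps": [[[0, 0, 0.024], [0, 0, 0.0075]], [[0, 0, 0], [0, 0, 0]]]}}

```text
t: 19.38
tool_pos: [561.5, -176.0, 98.7]
eef_rot: [2.985, 0.98, 0.0]
wrist_force: [3.3, 3.0, -1.1]
width: 57.2
gripper_force: 55.0
```

```bash
python3 -c "
from h import *
s,R=state(); print(s['wrist_force'],s['moment'],np.arctan2(R[1,0],R[0,0]))"
```

```text
t 19.375 pos [ 561.5 -176.    98.7] x [ 0.805  0.593 -0.   ] y [ 0.593 -0.805  0.   ] z [ 0. -0. -1.] q [-0.35  0.25  1.94 -0.    0.95  0.59]
[ 3.25823142  2.96873664 -1.09814679] [ 0.39551292 -0.3017506  -0.30005726] 0.634738782623801
```

Call:
{"fn": "jog_arm", "kwargs": {"steps": [[[0, 0, 0], [0, 0, 0.0075]], [[0, 0, 0], [0, 0, 0]]]}}

```text
t: 19.62
tool_pos: [561.5, -176.0, 98.7]
eef_rot: [2.999, 0.935, -0.0]
wrist_force: [2.1, 2.9, -0.7]
width: 57.5
gripper_force: 55.0
```

Run:
```python
from h import *
s,R=state(); print(s['wrist_force'],s['moment'],np.arctan2(R[1,0],R[0,0])); im,d=capture("wrist"); np.save("pics/w10.npy",d); jar_yaw(s,d)
t=dict(s); t["tool_pos"]=[561.7,-175.9,95.8]; t["eef_rot"]=[-3.053,.739,-.001]; print("w5"); jar_yaw(t,np.load("pics/w5.npy"))
```

```text
t 19.625 pos [ 561.5 -176.    98.7] x [ 0.823  0.569 -0.   ] y [ 0.569 -0.823  0.   ] z [ 0. -0. -1.] q [-0.35  0.25  1.94 -0.    0.95  0.62]
[ 2.14934677  2.89611655 -0.67019079] [ 0.37408514 -0.26802189 -0.15865607] 0.6047558026006872
jar xy yaw [ 5.61039e+02 -1.75216e+02 -3.78000e-01] res 0.17 584 shoulder z 67.5 1654
w5
jar xy yaw [ 5.61480e+02 -1.75572e+02 -4.61000e-01] res 0.18 934 shoulder z 67.0 1591
```

To row units: 0.02 rad / 4 = 0.005.

Call:
{"fn": "jog_arm", "kwargs": {"steps": [[[0, 0, 0], [0, 0, 0.005]], [[0, 0, 0], [0, 0, 0]]]}}

```text
t: 19.92
tool_pos: [561.3, -176.1, 98.7]
eef_rot: [3.008, 0.906, -0.001]
wrist_force: [1.6, 2.0, -0.2]
width: 57.1
gripper_force: 55.0
```

Call:
{"fn": "jog_arm", "kwargs": {"steps": [[[0, 0, -0.024], [0, 0, 0]], [[0, 0, 0], [0, 0, 0]], [[0, 0, 0], [0, 0, 0]]]}}

```text
t: 20.3
tool_pos: [560.9, -176.2, 100.0]
eef_rot: [3.008, 0.906, -0.002]
wrist_force: [0.2, -0.7, -0.9]
width: 57.7
gripper_force: 55.0
```

Call:
{"fn": "jog_arm", "kwargs": {"steps": [[[0, 0, -0.024], [0, 0, 0]], [[0, 0, 0], [0, 0, 0]], [[0, 0, 0], [0, 0, 0]]]}}

```text
t: 20.68
tool_pos: [561.5, -175.9, 101.7]
eef_rot: [3.008, 0.906, 0.0]
wrist_force: [0.4, 0.6, -0.7]
width: 57.3
gripper_force: 55.0
```

Run:
```python
from h import *
s,R=state(); print(s['wrist_force'],s['moment'],np.arctan2(R[1,0],R[0,0])); im,d=capture("wrist"); np.save("pics/w11.npy",d); cv2.imwrite("pics/w11.png",im); jar_yaw(s,d); lid_yaw(s,d)
```

```text
t 20.675 pos [ 561.5 -175.9  101.7] x [0.834 0.552 0.   ] y [ 0.552 -0.834  0.   ] z [ 0. -0. -1.] q [-0.35  0.25  1.94 -0.    0.96  0.64]
[ 0.3660807   0.56991348 -0.71037488] [-0.05922282  0.10531346  0.02429872] 0.5849054649204014
jar xy yaw [ 5.61314e+02 -1.75081e+02 -3.80000e-01] res 0.19 559 shoulder z 67.2 1685
lid in tool x y yaw [-0.566 -0.754 -0.01 ] res 0.138 1018 lid top tool z -6.2
```

The twist was the cause: only the lid's weight (−0.7 N) is felt now, and the jar stays seated. I lift straight up so the rim ends about 105 mm above the jar's underside.

To row units: -4 mm is -0.064, -3 mm is -0.048.

Call:
{"fn": "jog_arm", "kwargs": {"steps": [[[0, 0, -0.048], [0, 0, 0]], [[0, 0, -0.048], [0, 0, 0]], [[0, 0, -0.064], [0, 0, 0]], [[0, 0, 0], [0, 0, 0]]]}}

```text
t: 21.22
tool_pos: [561.9, -176.1, 112.3]
eef_rot: [3.008, 0.905, 0.001]
wrist_force: [-0.5, -0.2, 0.0]
width: 57.3
gripper_force: 55.0
```

Call:
{"fn": "jog_arm", "kwargs": {"steps": [[[0, 0, -0.08], [0, 0, 0]], [[0, 0, -0.08], [0, 0, 0]], [[0, 0, -0.064], [0, 0, 0]], [[0, 0, -0.048], [0, 0, 0]], [[0, 0, 0], [0, 0, 0]], [[0, 0, 0], [0, 0, 0]], [[0, 0, 0], [0, 0, 0]], [[0, 0, 0], [0, 0, 0]]]}}

```text
t: 22.22
tool_pos: [561.3, -175.9, 128.4]
eef_rot: [-3.008, -0.905, 0.001]
wrist_force: [-0.3, -0.2, 0.0]
width: 57.5
gripper_force: 55.0
```

Run:
```python
from h import *
s,R=state(); print(s['wrist_force'],s['moment']); im,d=capture("wrist"); jar_yaw(s,d); lid_yaw(s,d)
cv2.imwrite("pics/w12.png",im); sc,_=capture("scene"); cv2.imwrite("pics/c12.png",np.hstack([cv2.resize(im,(480,360)),cv2.resize(sc[120:240,190:296],(318,360),interpolation=2)]))
```

```text
t 22.225 pos [ 561.3 -175.9  128.4] x [ 0.834  0.552 -0.   ] y [ 0.552 -0.834 -0.   ] z [-0.  0. -1.] q [-0.35  0.22  1.92 -0.    1.    0.64]
[-0.3227664  -0.23339743  0.02880729] [-0.03548712  0.08374314 -0.01982724]
jar xy yaw [ 5.61305e+02 -1.75073e+02 -3.80000e-01] res 0.2 391 shoulder z 67.6 2127
lid in tool x y yaw [-0.564 -0.773 -0.009] res 0.134 1019 lid top tool z -6.2
```

View pics/c12.png

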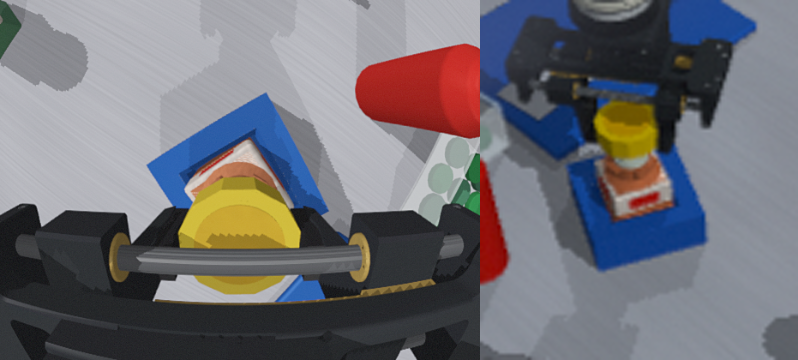

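The picture shows the lid held level above the jar (scene crop (628,125)). Below it the white insert stands on the neck at (630,160), and the jar is seated in the blue holder with the bystanders untouched. I hand in.

```bash
python3 -c "
from bench import *
print(job_done())"
```

```text
the job is handed in; nothing more can be done
None
```

I handed the job in at about 22 s: the jar is seated in the holder, and the gripper holds the unscrewed lid still and level about 25 mm above the mouth; no verdict was returned. The lid was turned to about 1.05 rad, past its release at about 0.83, and then eased back to 0.97 because the leftover twist was binding it.

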